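Find the heavy side of a wheel on the roller stand

TASK

One of the two metal wheels in the white rack carries a single round weight; the other has two weights, opposite each other. Lift the wheel with the single weight out of the rack, lay its shaft gently on the rollers of the grey balancing stand, square to the stand and with the disc midway between the two pairs of rollers, let go and let it turn freely until it is at rest with the weight straight down. Leave the other wheel where it is.

Things in the scene. Friction and masses are not known exactly. Their poses are not given: they have to be found in the camera images.
- wheel_center (a point): Centre of the wheel to move (about 0.4 kg): upright aluminium disc, diameter 90, 14 thick; hub diameter 24, 26 thick; steel shaft diameter 12, 120 long. Origin on the shaft axis, midway through the disc. x = along the shaft. Its one weight is on the -y side: y is level at the start, and +y points up when the weight hangs straight down. Both faces are bare at the top of the disc (grasp 14 mm).
- wheel_weight (a point): Centre of that wheel's single dark round weight: diameter 20, 28 mm thick (7 mm proud of both faces), 31 mm from the shaft axis. At the start it is level with the shaft, to one side.
- twin_wheel_center (a point): Centre of the other wheel, which stays in the rack: the same disc and shaft and the same axes, but two such weights, on -y and +y, so it is balanced.
- rack: White rack fixed to the bench, 70 x 230 mm, origin on the bench under its centre, z up. Two slots at y = -56 and +56 mm, 19 mm wide with walls up to 36 mm above the bench, hold the wheels upright by the rim, shafts along the rack's x, 57 mm above the bench. The wheels lift straight up. Either wheel may be in either slot.
- stand: Balancing stand fixed to the bench: grey base 130 (x) x 100 (y) mm, origin on the bench under its centre. Two low aluminium uprights carry two pairs of free-turning steel rollers, 22 mm in diameter: pairs at x = -41.5 and +41.5 mm, the two rollers of a pair at y = -13 and +13 mm. Nothing on it is higher than 70 mm.
- stand_seat (a point): Where the wheel's centre is when its shaft rests on the rollers: 70 mm above the bench over the stand's centre. x = direction of the shaft (either way round), y = across, z up. The hub has 15 mm of room along x each way. A wheel let go here swings and comes to rest in about 3 s.

How it is judged:
At the end, for the whole second after the job is handed in: The single-weight wheel lies let go on both roller pairs (within 15 mm of the seat along the shaft, 8 mm across, 6 mm in height; shaft within 10 degrees of the stand), at rest, its weight within 11 degrees of straight down; the other wheel is within 20 mm of its start (x of wheel_center in the frame of stand_seat between -0.015 and 0.015 m and y of wheel_center in the frame of stand_seat between -0.008 and 0.008 m and z of wheel_center in the frame of stand_seat between -0.006 and 0.006 m and angle between the x axis of wheel_center and the x axis of stand_seat, either way round below 0.17 rad and angle between wheel_center's own y axis and vertical below 0.2 rad and angular speed of wheel below 0.2 rad/s and linear speed of wheel below 0.02 m/s and distance of twin_wheel_center from where it was at the start of the episode below 0.02 m); the robot touches nothing.
It fails at once if the other wheel is pushed or lifted out of its place (20 mm) (distance of twin_wheel_center from where it was at the start of the episode above 0.02 m).
It fails at once if the wheel is dropped or slammed onto the stand (meets it at over 0.5 m/s, a fall of about 15 mm) (distance between wheel_center and stand_seat below 0.03 m and linear speed of wheel above 0.5 m/s).
It also fails if it takes over 43 s, if anything falls off the work surface, if the arm or the gripper's body presses on something with over 40 N, if the wrist force passes 120 N, or if a joint passes its speed limit or range.

ROBOT

A 7-joint arm with a two-finger parallel gripper is mounted at the origin on a cart in front of the work surface, level with it; the furniture and walls round the work are solid. World frame = base frame: x ahead of the robot, y to its left, z up, the work surface at z = 0. Lengths are in m, angles in rad, forces in N, time in s.
With the tool pointing down it reaches from about 0.4 to 0.85 m from the base axis. Payload 4.5 kg.
Tool frame: the origin (TCP) lies at the very end of the fingers, on their centre line; the grasp point (between the pads) lies 19 mm behind it; y points along the fingers, x is the direction in which the jaws open and shut, and the axes are right-handed (so a half turn about y gives the same grasp; the last joint's range is limited). The gripper opens to 88 mm and grips with 3 to 60 N. Pads are 18 mm wide; open, the fingers measure 123 mm over their backs; the gripper's body (75 mm by 187 mm) begins 45 mm behind the grasp point.
Start: joints at [1.227, 0.689, -0.195, 1.565, 0.157, 0.902, -0.215], TCP at [0.231, -0.581, 0.239] pointing down, gripper open.
Joint ranges: [-3.01, 3.01], [-0.46, 2.08], [-1.47, 1.51], [0.13, 2.56], [-1, 4.14], [0.04, 2.09], [-2.66, 2.66]. Speed limits (rad/s): [2.57, 2.57, 3.14, 3.14, 3.14, 3.14, 3.14].

INTERFACE

Orientations are given as a unit quaternion [x, y, z, w].
In Python, from plant import r gives the robot as it stands.
- The arm moves only by the shell command python3 -m inch 'ROWS' [OPENING] [FORCE]. ROWS is JSON, a list of rows, each a list of 6 numbers: the shift along the tool's x, y, z in mm, then the turn, a rotation vector about the tool's x, y, z in rad. In form: [[x, y, z, ax, ay, az], ...]. A call has 1 to 12 rows; each row shifts and turns the commanded pose from where the row before left it, along the tool's axes as they then stand; what a row does not reach is not made up. A row lasts 1/12 s, in which the tool goes at most 41.7 mm and 7.16 degrees, less where a joint would pass 70% of its speed; a pose out of reach is approached as far as the arm can. A call is refused whole if a number of a shift passes 41.7 or a number of a turn 0.125, either way. A call with a gripper value outside its range is refused whole. OPENING is the finger opening in mm, from 0 to 88.1, set as the call begins (- or left out, the last holds). The fingers move at their own pace and stop on an object; FORCE is the grip in N (left out, the last holds). Time passes only in rows, so rows that do not move let the fingers close. It gives the time, the measured TCP pose, the force and the opening at its end, in the units of the state.
- r.get_state(): the state, without advancing time (a new reading comes with each control period).
- r.snapshot(name): name is "scene" or "top"; returns a dict with "img" (384x512x3 uint8, red, green, blue), "range_z" (384x512 float32, m along the optical axis (not along the pixel's ray), 0 where there is no reading), "mtx" (3x3 intrinsics, pixels), "camera_from_world" (4x4, takes a point from world to camera coordinates). Camera axes: x right, y down, z forward; pixel columns grow to the right and rows downward; lengths in m; the calibration is good to about 2 mm. A picture is of the moment at which its call begins.
- r.finish_job(): hands the job in, once; it reports no verdict.
The state is a dict: "clock": time; "q": joint angles; "qd": joint speeds; "joint_torque": joint torques, N m; "tool_pos": TCP position; "eef_rot": TCP orientation; "contact_force": force on the tool from outside, world axes, zero at the start; "moment": the same for the moment, N m; "opening": opening from 0.0 (shut) to 1.0 (fully open).
Only numpy, scipy, OpenCV 4.12 (cv2) and the standard library are available. Lean on these libraries where they do the work, as an engineer would, in place of code of your own. Each camera call takes 0.05 s, during which the arm holds its last target.

## Working session

There is one attempt and no reset: what is moved stays moved. The work goes in short steps, Python scripts to look and compute and a shell command to move; the robot and the scene stay as the last step left them, time stands still between calls to the robot, and variables do not carry over. Pictures are saved under pics/ and viewed, and the job is handed in when it is done.

```bash
ls; mkdir -p pics; python3 - <<'E'
from plant import r
import cv2
s=r.get_state();print(s)
import pickle
d={}
for n in("scene","top"):
    p=r.snapshot(n);d[n]=p
    cv2.imwrite(f"pics/{n}0.png",p["img"][:,:,::-1]);print(n,p["mtx"],p["camera_from_world"])
pickle.dump(d,open("s0.pkl","wb"))
E
```

```text
pics
{'clock': 0.0, 'q': array([ 1.22677869,  0.68996092, -0.19453305,  1.56632923,  0.15732941,
        0.90246194, -0.21509902]), 'qd': array([ 0.00043199,  0.00029905, -0.00050559,  0.00122147, -0.00076179,
        0.00069998,  0.00085901]), 'joint_torque': array([ 1.87274111e-06, -5.27558041e+01, -1.26709800e+00, -1.53426343e+01,
       -5.27419941e-02,  6.64226536e-03,  1.53229444e-04]), 'tool_pos': array([ 0.23029182, -0.58036817,  0.23792884]), 'eef_rot': array([-0.5847118 ,  0.39771831, -0.39663571,  0.585331  ]), 'contact_force': array([-0.49500353, -0.69071325, -0.16398981]), 'moment': array([-0.00741581, -0.05102816,  0.00146854]), 'opening': 0.9975584437824646}
scene [[392.99420964   0.         250.6051967 ]
 [  0.         392.99420964 192.83312607]
 [  0.           0.           1.        ]] [[-0.68620604 -0.72737117  0.00724286  0.41036826]
 [-0.56712335  0.52873902 -0.63151101  0.30555815]
 [ 0.45551332 -0.43745426 -0.77533308  0.95581362]
 [ 0.          0.          0.          1.        ]]
top [[350.74122451   0.         255.48501835]
 [  0.         350.74122451 192.60724833]
 [  0.           0.           1.        ]] [[ 0.0212352  -0.99965052  0.01574499  0.02674315]
 [-0.99406743 -0.02279168 -0.10635074  0.54326101]
 [ 0.10667243 -0.0133932  -0.99420401  0.88404229]
 [ 0.          0.          0.          1.        ]]
```

View pics/scene0.png

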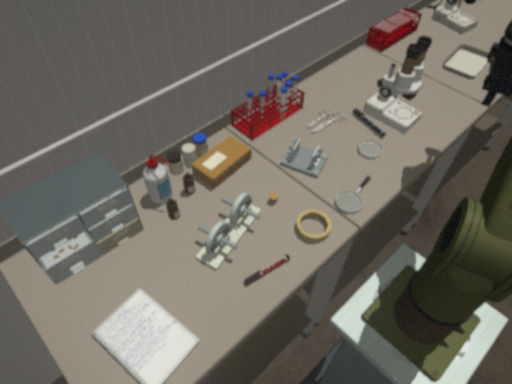

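View pics/top0.png

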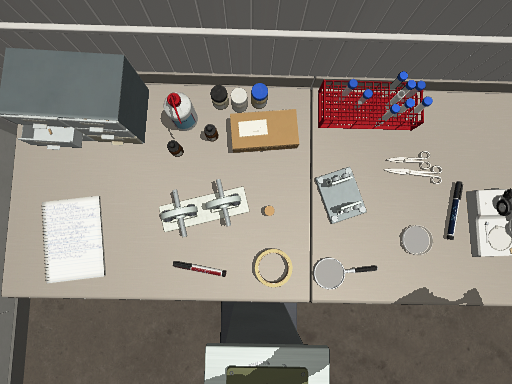

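```bash
python3 - <<'E'
import pickle,cv2,numpy as np
d=pickle.load(open("s0.pkl","rb"))
def crop(n,x0,y0,x1,y1,k,o):
    im=d[n]["img"][y0:y1,x0:x1,::-1]
    cv2.imwrite("pics/"+o,cv2.resize(im,None,fx=k,fy=k,interpolation=cv2.INTER_CUBIC))
crop("top",155,175,255,245,8,"t_rack.png")
crop("top",305,155,380,230,8,"t_stand.png")
crop("scene",190,185,270,270,7,"s_rack.png")
crop("scene",270,130,335,180,10,"s_stand.png")
E
```

```text
(no output)
```

View pics/t_rack.png

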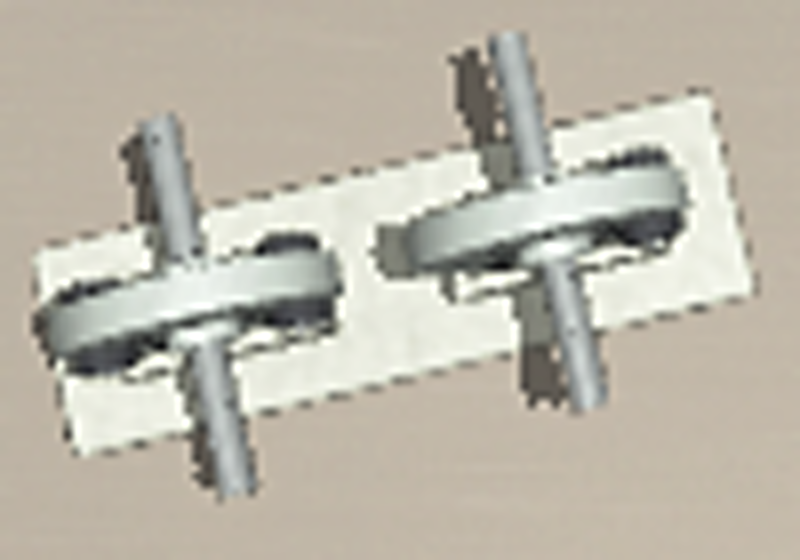

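View pics/s_rack.png

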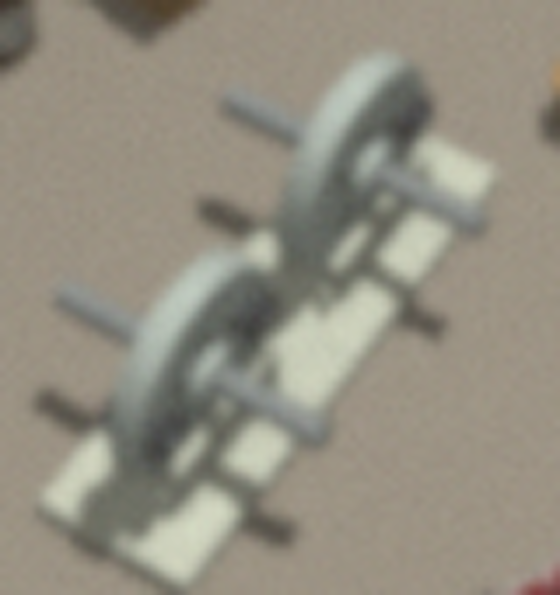

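View pics/t_stand.png

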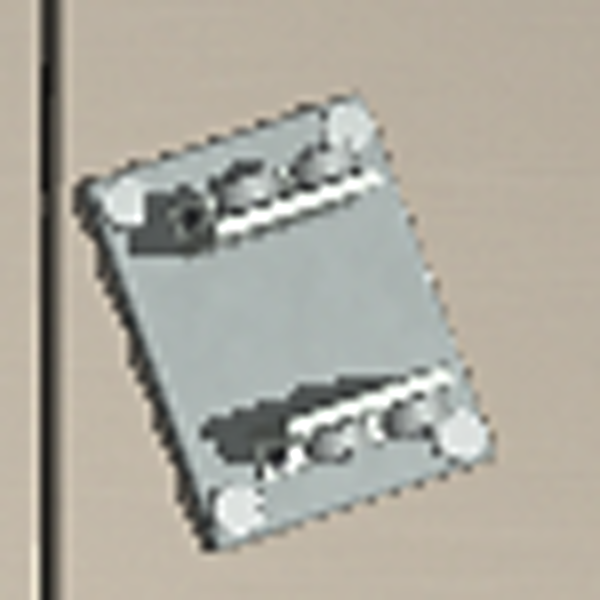

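View pics/s_stand.png

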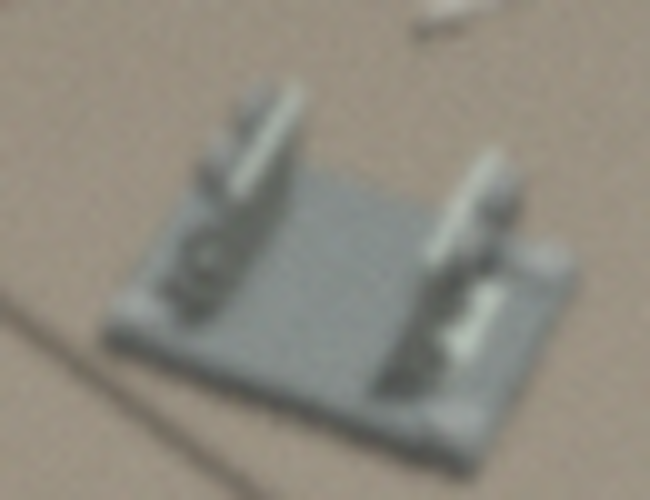

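```bash
cat >h.py <<'E'
import numpy as np,cv2
def cloud(p):
    z=p["range_z"];K=p["mtx"];T=np.linalg.inv(p["camera_from_world"])
    v,u=np.mgrid[:z.shape[0],:z.shape[1]]
    c=np.stack([(u-K[0,2])/K[0,0]*z,(v-K[1,2])/K[1,1]*z,z],-1)
    w=c@T[:3,:3].T+T[:3,3];w[z==0]=np.nan
    return w
def ray(p,u,v,h):
    K=p["mtx"];T=np.linalg.inv(p["camera_from_world"])
    d=T[:3,:3]@np.array([(u-K[0,2])/K[0,0],(v-K[1,2])/K[1,1],1]);o=T[:3,3]
    return o+d*(h-o[2])/d[2]
def proj(p,X):
    c=np.atleast_2d(X)@p["camera_from_world"][:3,:3].T+p["camera_from_world"][:3,3]
    q=c@p["mtx"].T;return q[:,:2]/q[:,2:]
E
python3 - <<'E'
import pickle
from h import *
d=pickle.load(open("s0.pkl","rb"));p=d["top"];w=cloud(p)
def cc(l,off): return [(a/8+off[0]-.44,b/8+off[1]-.44) for a,b in l]
print("bench",np.nanmedian(w[240:260,120:160,2]))
for nm,e in(("right",[(507,35),(588,408)]),("left",[(158,120),(238,495)])):
    q=np.array([ray(p,u,v,.062) for u,v in cc(e,(155,175))])
    dd=q[0]-q[1];print(nm,q.mean(0),np.linalg.norm(dd),np.degrees(np.arctan2(dd[1],dd[0])))
q=np.array([ray(p,u,v,.02) for u,v in cc([(35,250),(707,92),(755,290),(80,455)],(155,175))])
print("rack",q,q.mean(0),np.linalg.norm(q-np.roll(q,-1,0),axis=1))
# base thickness
print("rackz",w[175+int(420/8),155+int(150/8)],"standz",w[155+36,305+34])
for h in(.008,.012):
  q=np.array([ray(p,u,v,h) for u,v in cc([(80,180),(352,92),(495,455),(210,550)],(305,155))])
  e=(q[0]+q[1]-q[2]-q[3])/2;print("stand",q.round(4).tolist(),q.mean(0),np.linalg.norm(q-np.roll(q,-1,0),axis=1),np.degrees(np.arctan2(e[1],e[0])))
for n in d:
  w=cloud(d[n])
  m=(w[...,2]>.072)&(w[...,2]<.11)
  for nm,c in (("right",(.39,.06)),("left",(.38,.17))):
    pass
  pts=w[m];pts=pts[(pts[:,0]>.3)&(pts[:,0]<.6)&(abs(pts[:,1])<.35)]
  print(n,len(pts),pts.min(0) if len(pts) else 0,pts.max(0) if len(pts) else 0)
  np.save(n+"_hi.npy",pts)
  m=(w[...,2]>.055)&(w[...,2]<.08)
  s=w[m];s=s[(s[:,1]<-.12)&(s[:,1]>-.3)&(s[:,0]>.4)&(s[:,0]<.65)];print("rollers",len(s),s.mean(0))
E
```

```text
bench 0.0009400991963233185
right [0.51331484 0.11984653 0.062     ] 0.11962471834689435 13.961338430241781
left [0.48412182 0.22733058 0.062     ] 0.11951521464485065 14.485379059981781
rack [[0.50311886 0.28943011 0.02      ]
 [0.56004383 0.07199979 0.02      ]
 [0.49527352 0.05470532 0.02      ]
 [0.4371138  0.27160143 0.02      ]] [0.4988875  0.17193416 0.02      ] [0.22475853 0.06703947 0.2245584  0.06837053]
rackz [0.44901863 0.2520655  0.01226414] standz [ 0.5537446  -0.18370396  0.0119153 ]
stand [[0.5903, -0.1191, 0.008], [0.6225, -0.2108, 0.008], [0.5012, -0.2577, 0.008], [0.4676, -0.1626, 0.008]] [ 0.54539926 -0.18755305  0.008     ] [0.09723416 0.13002722 0.10086507 0.1301688 ] 20.330011180995434
stand [[0.5897, -0.1183, 0.012], [0.6217, -0.2097, 0.012], [0.5009, -0.2564, 0.012], [0.4675, -0.1617, 0.012]] [ 0.54496736 -0.18652529  0.012     ] [0.09681517 0.12946692 0.10043044 0.12960789] 20.33001118099544
scene 476 [ 0.46883653 -0.21563098  0.07204345] [0.58873529 0.27043811 0.10524391]
rollers 162 [ 0.54337294 -0.1837496   0.06584205]
top 464 [ 0.46978831 -0.20796397  0.07208756] [0.5767312  0.26868696 0.10585987]
rollers 261 [ 0.54421239 -0.18701148  0.06625441]
```

```bash
cat >fit.py <<'E'
import pickle
from h import *
from scipy.optimize import least_squares
d=pickle.load(open("s0.pkl","rb"))
def sdf(P,c,yaw,rad,hl):
    q=P-c;a=np.array([np.cos(yaw),np.sin(yaw),0])
    x=q@a;r=np.linalg.norm(q-np.outer(x,a),axis=1)
    dx=abs(x)-hl;dr=r-rad
    return np.where((dx>0)|(dr>0),np.hypot(np.maximum(dx,0),np.maximum(dr,0)),np.maximum(dx,dr))
for cams in(["top"],["scene"],["top","scene"]):
  P=np.concatenate([cloud(d[n]).reshape(-1,3) for n in cams])
  for nm,c0 in(("right",(.513,.119)),("left",(.484,.227))):
    q=P-np.array([*c0,.057]);S=P[(np.linalg.norm(q,axis=1)<.07)&(P[:,2]>.045)&(P[:,2]<.115)]
    def f(v):
        c=v[:3]
        return np.minimum.reduce([abs(sdf(S,c,v[3],.045,.007)),abs(sdf(S,c,v[3],.006,.06)),abs(sdf(S,c,v[3],.012,.013)),np.full(len(S),.008)])
    s=least_squares(f,[*c0,.057,.25],loss="soft_l1",f_scale=.002,x_scale=[.01,.01,.01,.1],diff_step=1e-4)
    print(cams,nm,len(S),s.x[:3].round(4),np.degrees(s.x[3]),np.median(abs(s.fun)))
  # rollers
  S=P[(P[:,2]>.058)&(P[:,2]<.08)&(np.linalg.norm(P[:,:2]-[.545,-.187],axis=1)<.09)]
  def g(v):
    a=np.array([np.cos(v[3]),np.sin(v[3]),0]);b=np.array([-a[1],a[0],0]);c=np.array([v[0],v[1],v[2]-.011])
    L=[abs(sdf(S,c+i*.0415*a+j*.013*b,v[3],.011,v[4])) for i in(-1,1) for j in(-1,1)]
    return np.minimum.reduce(L+[np.full(len(S),.008)])
  s=least_squares(g,[.545,-.187,.07,.355,.004],loss="soft_l1",f_scale=.002,x_scale=[.01,.01,.01,.1,.004],diff_step=1e-4)
  print(cams,"seat",len(S),s.x.round(4),np.degrees(s.x[3]),np.median(abs(s.fun)))
p=d["top"]
q=np.array([ray(p,a/8+155-.44,b/8+175-.44,.012) for a,b in [(35,250),(707,92),(755,290),(80,455)]])
e=q[0]+q[3]-q[1]-q[2];c=q.mean(0);yw=np.arctan2(e[1],e[0])-np.pi/2
print("rack",c,np.degrees(yw),[c[:2]+s*.056*np.array([-np.sin(yw),np.cos(yw)]) for s in(-1,1)])
E
python3 fit.py
```

```text
['top'] right 514 [0.5134 0.12   0.0576] 14.58046224338219 0.0006333703765939122
['top'] left 555 [0.4843 0.2282 0.0578] 14.900437677901078 0.0006821258324470753
['top'] seat 259 [ 0.5451 -0.1889  0.0708  0.3432  0.0087] 19.665107248459098 0.0012073645281180847
['scene'] right 485 [0.5146 0.1198 0.0584] 14.422430768852662 0.0007850879094438521
['scene'] left 590 [0.4855 0.2281 0.0581] 15.002429858322925 0.0008915609527342778
['scene'] seat 151 [ 0.5453 -0.188   0.0719  0.3421  0.0086] 19.6013884332876 0.0019587717025553574
['top', 'scene'] right 999 [0.5142 0.12   0.0579] 14.418244156661427 0.0007786873121255825
['top', 'scene'] left 1145 [0.4851 0.2282 0.0579] 14.95252087128924 0.0008672882003835022
['top', 'scene'] seat 410 [ 0.5451 -0.1887  0.0711  0.3462  0.0088] 19.83554820762076 0.001404966393081168
rack [0.49935654 0.17299043 0.012     ] 14.840771092491995 [array([0.51370002, 0.11885851]), array([0.48501305, 0.22712234])]
```

```bash
cat >go.py <<'E'
import sys
from plant import r
import numpy as np
from scipy.spatial.transform import Rotation as R
# usage: go.py x y z yawdeg(of tool x)
x,y,z,yaw=map(float,sys.argv[1:5])
s=r.get_state();q=R.from_quat(s["eef_rot"]);M=q.as_matrix()
best=None
for k in(0,180):
    a=np.radians(yaw+k);X=np.array([np.cos(a),np.sin(a),0]);Y=np.array([0,0,-1.]);G=np.stack([X,Y,np.cross(X,Y)],1)
    rv=(q.inv()*R.from_matrix(G)).as_rotvec()
    if best is None or abs(np.linalg.norm(rv))<np.linalg.norm(best[0]):best=(rv,G,k)
dw=np.array([x,y,z])-s["tool_pos"]
print("t",round(s["clock"],2),"pos",s["tool_pos"].round(4),"yawx",np.degrees(np.arctan2(M[1,0],M[0,0])).round(2),"tilt",np.degrees(np.arccos(-M[2,1])).round(2),"open",round(s["opening"],3),"F",s["contact_force"].round(1),"q",s["q"].round(2))
print("rotvec",best[0].round(4),"k",best[2]);print("shift in present tool mm",(1000*M.T@dw).round(1));print("shift in goal tool mm",(1000*best[1].T@dw).round(1))
E
python3 go.py .514 .1195 .19 14.6
```

```text
t 0.1 pos [ 0.2303 -0.5804  0.238 ] yawx -68.35 tilt 0.1 open 1.0 F [0.2 0.1 0.2] q [ 1.23  0.69 -0.19  1.57  0.16  0.9  -0.22]
rotvec [-1.1000e-03 -1.4477e+00 -1.4000e-03] k 0
shift in present tool mm [-545.7   48.8  521.9]
shift in goal tool mm [451.   48.  605.8]
```

```bash
python3 -m inch '[[0,0,0,0,-0.12,0],[0,0,0,0,-0.12,0],[0,0,0,0,-0.12,0],[0,0,0,0,-0.12,0],[0,0,0,0,-0.12,0],[0,0,0,0,-0.12,0],[0,0,0,0,-0.12,0],[0,0,0,0,-0.12,0],[0,0,0,0,-0.12,0],[0,0,0,0,-0.12,0],[0,0,0,0,-0.12,0],[0,0,0,0,-0.12,0]]' 88 40; python3 go.py .514 .1195 .19 14.6
```

```text
clock: 1.1
tool_pos: [0.2302, -0.5807, 0.2383]
eef_rot: [-0.701, -0.089, 0.089, 0.702]
contact_force: [-0.2, -0.4, -0.3]
opening: 0.996
t 1.1 pos [ 0.2302 -0.5807  0.2383] yawx 14.49 tilt 0.06 open 0.996 F [-0.2 -0.4 -0.3] q [ 1.44  0.74 -0.6   1.55  0.47  1.    0.95]
rotvec [-0.0009 -0.002  -0.0004] k 0
shift in present tool mm [449.9  48.7 606.9]
shift in goal tool mm [451.1  48.3 606. ]
```

```bash
python3 -m inch '[[22,0,30,0,0,0],[22,0,30,0,0,0],[22,0,30,0,0,0],[22,0,30,0,0,0],[22,0,30,0,0,0],[22,0,30,0,0,0],[22,0,30,0,0,0],[22,0,30,0,0,0],[22,0,30,0,0,0],[22,0,30,0,0,0],[22,0,30,0,0,0],[22,0,30,0,0,0]]'; python3 go.py .514 .1195 .19 14.6
```

```text
clock: 2.1
tool_pos: [0.3986, -0.1657, 0.2386]
eef_rot: [0.702, 0.087, -0.087, -0.702]
contact_force: [-0.3, 0.4, 0.0]
opening: 0.996
t 2.1 pos [ 0.3986 -0.1657  0.2386] yawx 14.13 tilt 0.02 open 0.996 F [-0.3  0.4  0. ] q [ 0.68  0.49 -0.59  2.11  0.44  0.66  0.05]
rotvec [ 0.     -0.0082 -0.0004] k 0
shift in present tool mm [181.5  48.6 248.4]
shift in goal tool mm [183.5  48.6 246.9]
```

```bash
python3 -m inch '[[23,4,31,0,0,0],[23,4,31,0,0,0],[23,4,31,0,0,0],[23,5,31,0,0,0],[23,5,31,0,0,0],[23,5,31,0,0,0],[18,7,24,0,0,0],[14,7,19,0,0,0],[10,5,14,0,0,0],[4,2,5,0,0,0],[0,0,0,0,0,0],[0,0,0,0,0,0]]'; python3 go.py .514 .1195 .115 14.6
```

```text
clock: 3.1
tool_pos: [0.5158, 0.117, 0.1905]
eef_rot: [0.702, 0.086, -0.087, -0.701]
contact_force: [-0.6, 0.2, 0.1]
opening: 1.001
t 3.1 pos [0.5158 0.117  0.1905] yawx 14.13 tilt 0.1 open 1.001 F [-0.6  0.2  0.1] q [-0.02  0.67 -0.48  1.89  0.47  0.69 -0.53]
rotvec [ 0.0011 -0.0083 -0.0014] k 0
shift in present tool mm [-1.1 75.5  3. ]
shift in goal tool mm [-1.1 75.5  2.9]
```

```bash
python3 -m inch '[[-1,15,2,0,-0.008,0],[0,20,1,0,0,0],[0,20,0,0,0,0],[0,15,0,0,0,0],[0,5,0,0,0,0],[0,0,0,0,0,0],[0,0,0,0,0,0]]'; python3 go.py .514 .1195 .076 14.6;  python3 - <<'E'
from plant import r
import cv2,numpy as np
o=[]
p=r.snapshot("top");a=cv2.resize(p["img"][155:245,165:265,::-1],None,fx=4,fy=6*4/6,interpolation=2)
q=r.snapshot("scene");b=cv2.resize(q["img"][180:270,190:290,::-1],None,fx=4,fy=4,interpolation=2)
cv2.imwrite("pics/c1.png",np.hstack([a,b]))
E
```

```text
clock: 3.68
tool_pos: [0.5148, 0.1198, 0.1163]
eef_rot: [0.702, 0.09, -0.089, -0.701]
contact_force: [0.2, -0.0, 0.5]
opening: 1.003
t 3.68 pos [0.5148 0.1198 0.1163] yawx 14.53 tilt 0.04 open 1.003 F [ 0.2 -0.   0.5] q [-0.08  0.78 -0.39  1.95  0.57  0.52 -0.62]
rotvec [ 0.0006 -0.0012  0.0002] k 0
shift in present tool mm [-0.8 40.3 -0.1]
shift in goal tool mm [-0.8 40.3 -0.1]
```

View pics/c1.png

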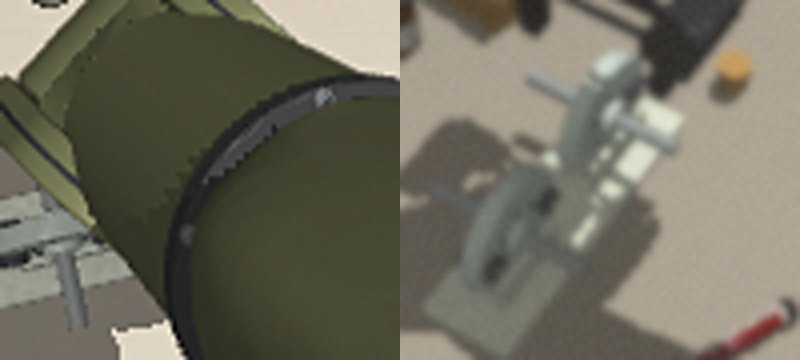

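The near wheel at (520,230) shows two dark weights. The far wheel at (605,100) has none on its visible near side, so it is the single-weight one. The fingers, at about (555,20) and (670,80), straddle it, so I'll go down.

```bash
python3 -m inch '[[-0.5,8,0,0,0,0],[0,10,0,0,0,0],[0,10,0,0,0,0],[0,8,0,0,0,0],[0,4,0,0,0,0],[0,0,0,0,0,0],[0,0,0,0,0,0]]'; python3 go.py .514 .1195 .076 14.6;  python3 - <<'E'
from plant import r
import cv2,numpy as np
q=r.snapshot("scene");b=cv2.resize(q["img"][170:270,190:300,::-1],None,fx=6,fy=6,interpolation=2)
cv2.imwrite("pics/c2.png",b)
E
```

```text
clock: 4.37
tool_pos: [0.5139, 0.1208, 0.0753]
eef_rot: [0.701, 0.09, -0.09, -0.701]
contact_force: [0.8, 0.1, -0.5]
opening: 0.996
t 4.37 pos [0.5139 0.1208 0.0753] yawx 14.63 tilt 0.05 open 0.996 F [ 0.8  0.1 -0.5] q [-0.12  0.84 -0.33  1.98  0.62  0.42 -0.67]
rotvec [ 0.0001  0.0006 -0.0008] k 0
shift in present tool mm [-0.2 -0.7 -1.3]
shift in goal tool mm [-0.2 -0.7 -1.3]
```

View pics/c2.png

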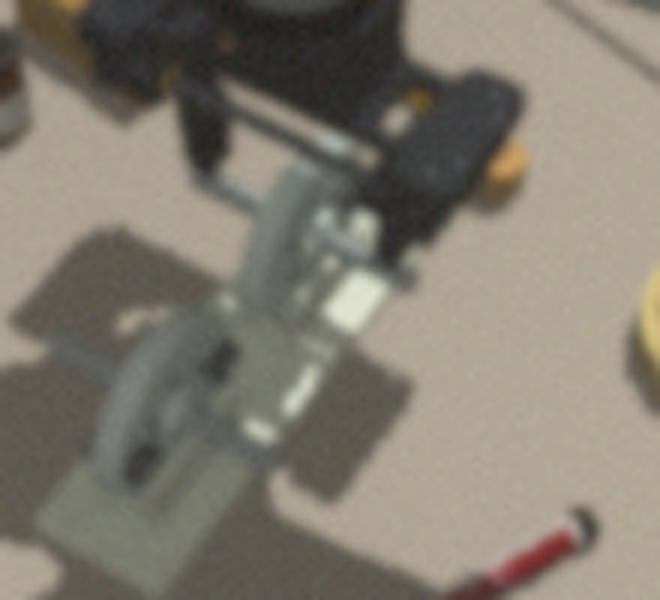

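```bash
python3 -m inch '[[0,0,-1,0,0,0],[0,0,0,0,0,0],[0,0,0,0,0,0],[0,0,0,0,0,0],[0,0,0,0,0,0],[0,0,0,0,0,0],[0,0,0,0,0,0],[0,0,0,0,0,0]]' 0 45; python3 go.py .514 .1195 .2 14.6
```

```text
clock: 5.08
tool_pos: [0.5144, 0.1197, 0.0757]
eef_rot: [0.701, 0.09, -0.09, -0.701]
contact_force: [0.1, -0.5, 0.6]
opening: 0.412
t 5.08 pos [0.5144 0.1197 0.0757] yawx 14.61 tilt 0.0 open 0.412 F [ 0.1 -0.5  0.6] q [-0.12  0.84 -0.33  1.98  0.62  0.43 -0.67]
rotvec [0.     0.0002 0.    ] k 0
shift in present tool mm [-4.000e-01 -1.243e+02 -1.000e-01]
shift in goal tool mm [-4.000e-01 -1.243e+02 -1.000e-01]
```

```bash
python3 -m inch '[[0,0,0,0,0,0],[0,0,0,0,0,0],[0,0,0,0,0,0],[0,0,0,0,0,0],[0,0,0,0,0,0],[0,0,0,0,0,0],[0,0,0,0,0,0],[0,0,0,0,0,0],[0,0,0,0,0,0]]'; python3 go.py .514 .1195 .2 14.6
```

```text
clock: 5.83
tool_pos: [0.5143, 0.1197, 0.0757]
eef_rot: [0.701, 0.09, -0.09, -0.701]
contact_force: [-0.7, 0.2, -1.1]
opening: 0.154
t 5.83 pos [0.5143 0.1197 0.0757] yawx 14.61 tilt 0.0 open 0.154 F [-0.7  0.2 -1.1] q [-0.12  0.84 -0.33  1.98  0.62  0.43 -0.67]
rotvec [ 0.0001  0.0002 -0.    ] k 0
shift in present tool mm [-4.000e-01 -1.243e+02 -1.000e-01]
shift in goal tool mm [-4.000e-01 -1.243e+02 -1.000e-01]
```

```bash
python3 -m inch '[[0,0,0,0,0,0],[0,-3,0,0,0,0],[0,-6,0,0,0,0],[0,-10,0,0,0,0],[0,-14,0,0,0,0],[0,-18,0,0,0,0],[0,-18,0,0,0,0],[0,-16,0,0,0,0],[0,-10,0,0,0,0],[0,-5,0,0,0,0],[0,0,0,0,0,0],[0,0,0,0,0,0]]'; python3 go.py .545 -.188 .19 19.8; python3 - <<'E'
from plant import r
import cv2,numpy as np,pickle
q=r.snapshot("scene");b=cv2.resize(q["img"][150:270,190:320,::-1],None,fx=5,fy=5,interpolation=2)
cv2.imwrite("pics/c3.png",b);pickle.dump(q,open("s3.pkl","wb"))
E
```

```text
clock: 6.83
tool_pos: [0.5141, 0.1194, 0.1755]
eef_rot: [0.702, 0.09, -0.09, -0.701]
contact_force: [-0.1, -0.3, -3.8]
opening: 0.151
t 6.83 pos [0.5141 0.1194 0.1755] yawx 14.6 tilt 0.03 open 0.151 F [-0.1 -0.3 -3.8] q [-0.03  0.69 -0.47  1.91  0.49  0.66 -0.55]
rotvec [ 0.0003 -0.0907 -0.0005] k 0
shift in present tool mm [ -47.6  -14.4 -305.3]
shift in goal tool mm [ -75.1  -14.5 -299.7]
```

View pics/c3.png

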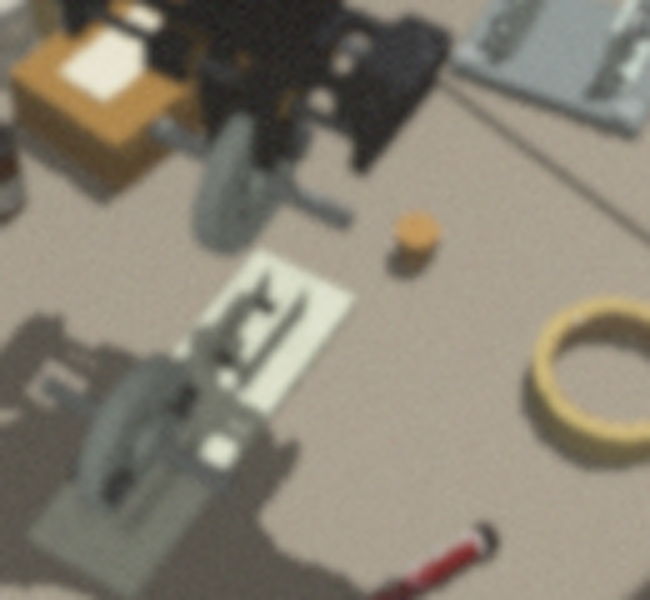

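```bash
python3 -m inch '[[0,0,0,0,-0.03,0],[0,0,0,0,-0.06,0],[-2,0,-8,0,0,0],[-4,0,-16,0,0,0],[-6,0,-24,0,0,0],[-8,0,-32,0,0,0],[-9,0,-36,0,0,0],[-9,0,-36,0,0,0],[-9,0,-36,0,0,0],[-8,0,-32,0,0,0],[-6,0,-26,0,0,0],[-5,0,-20,0,0,0]]';python3 go.py .545 -.188 .15 19.8;
```

```text
clock: 7.88
tool_pos: [0.5412, -0.1575, 0.1748]
eef_rot: [0.697, 0.119, -0.12, -0.696]
contact_force: [0.4, 0.6, -4.6]
opening: 0.151
t 7.88 pos [ 0.5412 -0.1575  0.1748] yawx 19.49 tilt 0.15 open 0.151 F [ 0.4  0.6 -4.6] q [ 0.52  0.74 -0.55  1.8   0.55  0.75  0.02]
rotvec [ 0.001  -0.0054 -0.0025] k 0
shift in present tool mm [ -6.5  24.8 -30. ]
shift in goal tool mm [ -6.7  24.8 -30. ]
```

```bash
python3 -m inch '[[-4,3,-12,0,-0.005,0],[-2,6,-8,0,0,0],[0,8,-3,0,0,0],[0,5,0,0,0,0],[0,0,0,0,0,0],[0,0,0,0,0,0],[0,0,0,0,0,0]]';python3 go.py .545 -.188 .098 19.8; python3 - <<'E'
from plant import r
import cv2,numpy as np,pickle
q=r.snapshot("scene");b=cv2.resize(q["img"][110:200,250:350,::-1],None,fx=6,fy=6,interpolation=2)
cv2.imwrite("pics/c4.png",b);pickle.dump(q,open("s4.pkl","wb"))
E
```

```text
clock: 8.47
tool_pos: [0.5447, -0.1749, 0.1538]
eef_rot: [-0.696, -0.124, 0.124, 0.696]
contact_force: [0.2, 0.1, -2.8]
opening: 0.157
t 8.47 pos [ 0.5447 -0.1749  0.1538] yawx 20.2 tilt 0.04 open 0.157 F [ 0.2  0.1 -2.8] q [ 0.54  0.78 -0.54  1.8   0.57  0.73  0.04]
rotvec [-0.0006  0.0069  0.0004] k 0
shift in present tool mm [ -4.3  55.8 -12.4]
shift in goal tool mm [ -4.1  55.8 -12.4]
```

View pics/c4.png

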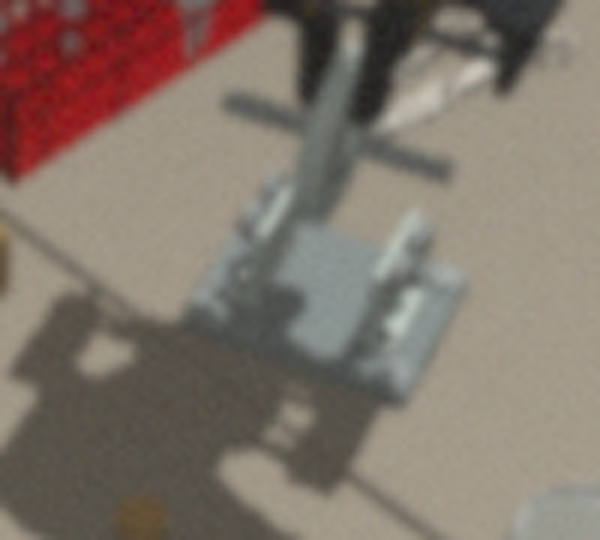

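```bash
cat >fw.py <<'E'
import pickle,sys
from h import *
from scipy.optimize import least_squares
from fit import sdf
def fw(p,c0,y0):
    P=cloud(p).reshape(-1,3);c0=np.array(c0)
    a=np.array([np.cos(y0),np.sin(y0),0]);q=P-c0;x=q@a
    S=P[(np.linalg.norm(q,axis=1)<.072)&(P[:,2]<c0[2]+.012)&(P[:,2]>c0[2]-.05)]
    def f(v):
        c=v[:3]
        return np.minimum.reduce([abs(sdf(S,c,v[3],.045,.007)),abs(sdf(S,c,v[3],.006,.06)),abs(sdf(S,c,v[3],.012,.013)),np.full(len(S),.008)])
    s=least_squares(f,[*c0,y0],loss="soft_l1",f_scale=.002,x_scale=[.01,.01,.01,.1],diff_step=1e-4)
    return len(S),s.x[:3].round(4),np.degrees(s.x[3]).round(2),np.median(abs(s.fun)).round(5)
E
python3 - <<'E' | tail -1
import pickle
from fw import fw
print(fw(pickle.load(open("s4.pkl","rb")),(.5447,-.175,.135),.35))
E
```

```text
(222, array([ 0.5448, -0.1745,  0.1368]), np.float64(19.75), np.float64(0.00065))
```

```bash
python3 -m inch '[[-1,2,-4,0,0,0],[-2,5,-6,0,0,0],[-1,8,-3,0,0,0],[0,10,0,0,0,0],[0,10,0,0,0,0],[0,8,0,0,0,0],[0,5,0,0,0,0],[0,3,0,0,0,0],[0,0,0,0,0,0],[0,0,0,0,0,0],[0,0,0,0,0,0]]';python3 go.py .545 -.188 .0887 19.8; python3 - <<'E' | tail -1
from plant import r
import cv2,numpy as np,pickle
from fw import fw
q=r.snapshot("scene");b=cv2.resize(q["img"][110:200,250:350,::-1],None,fx=6,fy=6,interpolation=2)
cv2.imwrite("pics/c5.png",b)
print(fw(q,(.545,-.188,.083),.35))
E
```

```text
clock: 9.43
tool_pos: [0.5455, -0.1901, 0.1031]
eef_rot: [0.696, 0.123, -0.123, -0.696]
contact_force: [0.1, 1.1, -3.3]
opening: 0.158
t 9.43 pos [ 0.5455 -0.1901  0.1031] yawx 20.06 tilt 0.05 open 0.158 F [ 0.1  1.1 -3.3] q [ 0.53  0.86 -0.48  1.81  0.64  0.63  0.01]
rotvec [0.0005 0.0046 0.0008] k 0
shift in present tool mm [ 0.2 14.4  2.1]
shift in goal tool mm [ 0.2 14.4  2.1]
(369, array([ 0.546 , -0.1896,  0.0865]), np.float64(19.84), np.float64(0.00365))
```

View pics/c5.png

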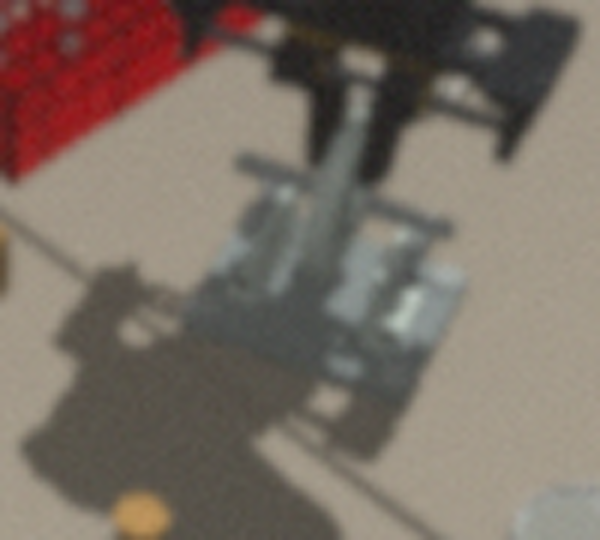

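```bash
python3 -m inch '[[0,2,1.5,0,0,0],[0,3,0,0,0,0],[0,3,0,0,0,0],[0,2,0,0,0,0],[0,1,0,0,0,0],[0,0,0,0,0,0],[0,0,0,0,0,0],[0,0,0,0,0,0]]';python3 go.py .545 -.188 .0887 19.8
```

```text
clock: 10.15
tool_pos: [0.5447, -0.1888, 0.0918]
eef_rot: [0.696, 0.123, -0.123, -0.696]
contact_force: [0.5, -1.0, -3.6]
opening: 0.153
t 10.15 pos [ 0.5447 -0.1888  0.0918] yawx 20.05 tilt 0.01 open 0.153 F [ 0.5 -1.  -3.6] q [ 0.52  0.87 -0.47  1.82  0.65  0.61 -0.  ]
rotvec [0.0002 0.0044 0.0002] k 0
shift in present tool mm [0.5 3.1 0.6]
shift in goal tool mm [0.5 3.1 0.6]
```

```bash
python3 -m inch '[[0,1,0,0,0,0],[0,0.5,0,0,0,0],[0,0.5,0,0,0,0],[0,0,0,0,0,0],[0,0,0,0,0,0],[0,0,0,0,0,0]]';python3 -m inch '[[0,0.5,0,0,0,0],[0,0,0,0,0,0],[0,0,0,0,0,0]]';python3 -m inch '[[0,0.5,0,0,0,0],[0,0,0,0,0,0],[0,0,0,0,0,0]]'
```

```text
clock: 10.65
tool_pos: [0.5446, -0.1888, 0.0898]
eef_rot: [0.696, 0.123, -0.123, -0.696]
contact_force: [0.4, -1.1, -2.0]
opening: 0.154
clock: 10.9
tool_pos: [0.5447, -0.1888, 0.0897]
eef_rot: [0.696, 0.123, -0.123, -0.696]
contact_force: [-1.2, -0.6, 2.7]
opening: 0.154
clock: 11.15
tool_pos: [0.5447, -0.1888, 0.0896]
eef_rot: [0.697, 0.123, -0.123, -0.696]
contact_force: [-3.3, -0.7, 7.3]
opening: 0.158
```

```bash
python3 -m inch '[[0,-0.5,0,0,0,0],[0,-0.3,0,0,0,0],[0,0,0,0,0,0]]'; python3 -m inch '[[0,0,0,0,0,0],[0,0,0,0,0,0],[0,0,0,0,0,0],[0,0,0,0,0,0],[0,0,0,0,0,0],[0,0,0,0,0,0],[0,0,0,0,0,0],[0,0,0,0,0,0],[0,0,0,0,0,0],[0,0,0,0,0,0],[0,0,0,0,0,0],[0,0,0,0,0,0]]' 88;  python3 - <<'E'
from plant import r
import cv2
q=r.snapshot("scene");b=cv2.resize(q["img"][110:200,250:350,::-1],None,fx=6,fy=6,interpolation=2)
cv2.imwrite("pics/c6.png",b)
E
```

```text
clock: 11.4
tool_pos: [0.5447, -0.1888, 0.0897]
eef_rot: [0.696, 0.123, -0.123, -0.696]
contact_force: [-2.0, -0.6, 3.8]
opening: 0.161
clock: 12.4
tool_pos: [0.5446, -0.1888, 0.0895]
eef_rot: [0.696, 0.123, -0.123, -0.696]
contact_force: [-0.4, -0.2, -0.5]
opening: 0.993
```

View pics/c6.png

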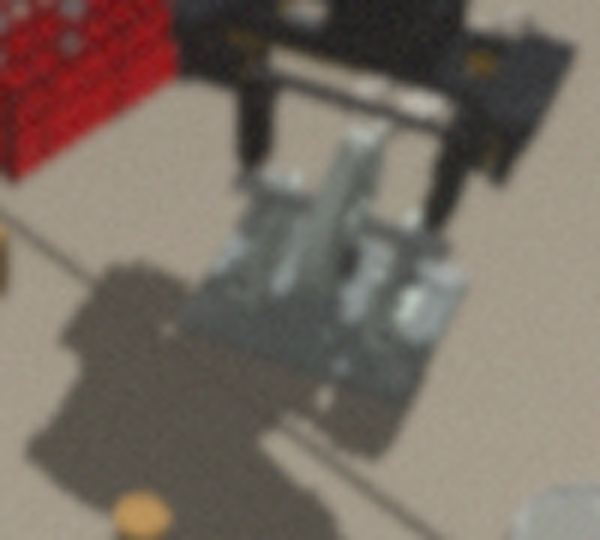

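The fingers at (255,130) and (450,180) are well clear of the disc at (340,210), and the wheel sits on the rollers. I'll go straight up.

```bash
python3 -m inch '[[0,-3,0,0,0,0],[0,-6,0,0,0,0],[0,-10,0,0,0,0],[0,-14,0,0,0,0],[0,-18,0,0,0,0],[0,-22,0,0,0,0],[0,-24,0,0,0,0],[0,-24,0,0,0,0],[0,-20,0,0,0,0],[0,-14,0,0,0,0],[0,-6,0,0,0,0],[0,0,0,0,0,0]]'; python3 -m inch '[[-8,0,-6,0,0,0],[-16,0,-12,0,0,0],[-24,0,-18,0,0,0],[-28,0,-22,0,0,0],[-28,0,-22,0,0,0],[-28,0,-22,0,0,0],[-28,0,-22,0,0,0],[-16,0,-12,0,0,0],[-8,0,-6,0,0,0],[0,0,0,0,0,0],[0,0,0,0,0,0],[0,0,0,0,0,0]]'; python3 -m inch '[[0,0,0,0,0,0],[0,0,0,0,0,0],[0,0,0,0,0,0],[0,0,0,0,0,0],[0,0,0,0,0,0],[0,0,0,0,0,0],[0,0,0,0,0,0],[0,0,0,0,0,0],[0,0,0,0,0,0],[0,0,0,0,0,0],[0,0,0,0,0,0],[0,0,0,0,0,0]]';  python3 - <<'E' | tail -2
from plant import r
import cv2,numpy as np,pickle
from fw import fw
q=r.snapshot("scene");t=r.snapshot("top");pickle.dump((q,t),open("s7.pkl","wb"))
b=cv2.resize(q["img"][110:200,265:345,::-1],None,fx=5,fy=5,interpolation=2)
a=cv2.resize(t["img"][150:240,300:380,::-1],None,fx=5,fy=5,interpolation=2)
cv2.imwrite("pics/c7.png",np.hstack([a,b]))
for p in(q,t):print(fw(p,(.545,-.188,.071),.35))
E
```

```text
clock: 13.45
tool_pos: [0.5454, -0.1888, 0.2526]
eef_rot: [0.697, 0.124, -0.122, -0.696]
contact_force: [-0.6, -0.2, -0.1]
opening: 1.0
clock: 14.45
tool_pos: [0.4217, -0.3831, 0.2504]
eef_rot: [-0.696, -0.125, 0.124, 0.697]
contact_force: [0.8, 0.6, 0.0]
opening: 0.998
clock: 15.45
tool_pos: [0.4204, -0.3853, 0.2505]
eef_rot: [0.696, 0.123, -0.123, -0.696]
contact_force: [-0.1, -0.4, -0.1]
opening: 0.997
(420, array([ 0.5443, -0.1878,  0.0727]), np.float64(20.27), np.float64(0.00423))
(508, array([ 0.5443, -0.1881,  0.0711]), np.float64(20.06), np.float64(0.0028))
```

View pics/c7.png

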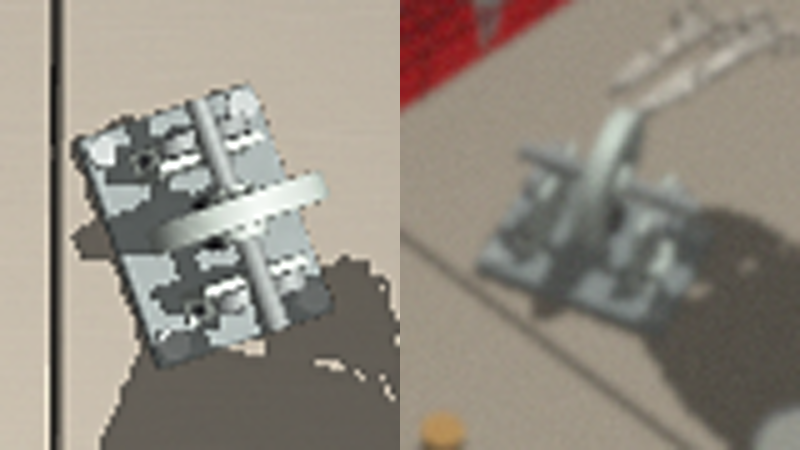

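```bash
for i in 1 2 3 4 5; do python3 -m inch '[[0,0,0,0,0,0],[0,0,0,0,0,0],[0,0,0,0,0,0],[0,0,0,0,0,0],[0,0,0,0,0,0],[0,0,0,0,0,0],[0,0,0,0,0,0],[0,0,0,0,0,0],[0,0,0,0,0,0],[0,0,0,0,0,0],[0,0,0,0,0,0],[0,0,0,0,0,0]]' | head -1; done
cat > look.py <<'E'
import sys
from plant import r
import cv2,numpy as np,pickle
from h import *
q=r.snapshot("scene");t=r.snapshot("top");pickle.dump((q,t),open("s8.pkl","wb"))
def draw(p,x0,y0,x1,y1,k):
    im=cv2.resize(p["img"][y0:y1,x0:x1,::-1],None,fx=k,fy=k,interpolation=2)
    return im
cv2.imwrite(sys.argv[1],np.hstack([draw(t,310,165,370,220,6),draw(q,275,120,335,175,6)]))
E
python3 look.py pics/c8.png
```

```text
clock: 16.55
clock: 17.55
clock: 18.55
clock: 19.55
clock: 20.55
```

View pics/c8.png

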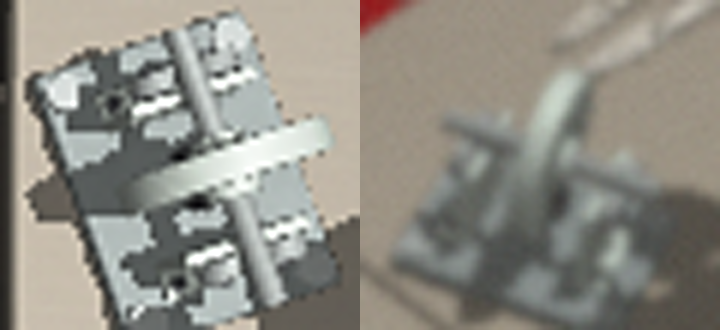

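The weight shows as dark spots at about (183,152) and (200,200), slightly left of the shaft, and has not moved since the last look. I'll compare that with where it should appear when it hangs straight down.

```bash
python3 - <<'E'
import pickle
from h import *
q,t=pickle.load(open("s8.pkl","rb"))
c=np.array([.5447,-.188,.070]);a=np.radians(20);X=np.array([np.cos(a),np.sin(a),0]);Yh=np.array([-X[1],X[0],0])
rows=[]
for p,(x0,y0,x1,y1) in((t,(310,165,370,220)),(q,(275,120,335,175))):
  ims=[]
  for ang in(-15,0,15):
    k=6;im=cv2.resize(p["img"][y0:y1,x0:x1,::-1],None,fx=k,fy=k,interpolation=2)
    an=np.radians(ang);dn=np.array([0,0,-1])*np.cos(an)+Yh*np.sin(an);tg=np.cross(X,dn)
    T=np.linspace(0,2*np.pi,40)[:,None]
    for col,cc,rad,hx in(((0,0,255),c+.031*dn,.010,.014),((0,255,0),c,.045,.007),((255,0,0),c,.006,.06)):
      for s in(-1,1):
        P=cc+s*hx*X+rad*(np.cos(T)*dn+np.sin(T)*tg)
        cv2.polylines(im,[((proj(p,P)-[x0,y0]+.5)*k).astype(int)],True,col,1)
    ims.append(im[:, :264*1] if False else cv2.resize(im,(264,242)))
  rows.append(np.hstack(ims))
cv2.imwrite("pics/c9.png",np.vstack(rows))
E
```

```text
(no output)
```

View pics/c9.png

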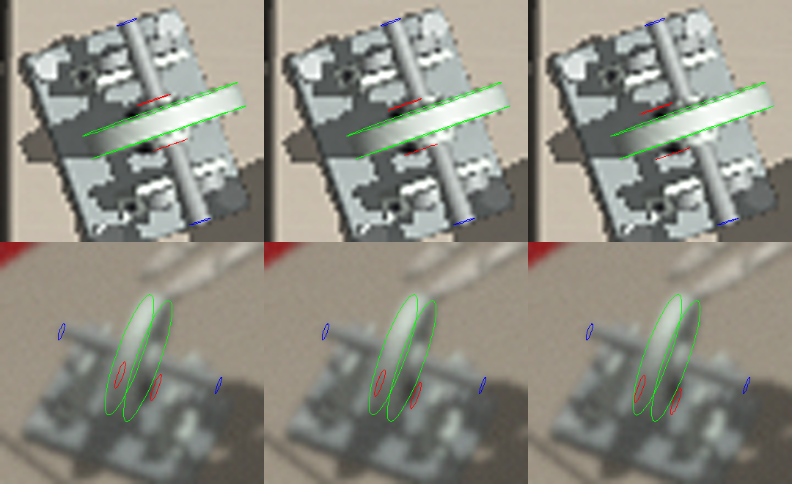

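```bash
cat > ov.py <<'E'
import pickle,sys
from h import *
q,t=pickle.load(open("s8.pkl","rb"))
c=np.array([.5447,-.188,.070]);a=np.radians(20);X=np.array([np.cos(a),np.sin(a),0]);Yh=np.array([-X[1],X[0],0])
for p,nm,(x0,y0,x1,y1),k in((t,"top",(324,176,350,206),14),(q,"scene",(290,135,318,165),14)):
  out=[]
  for ang in(0,12):
    im=cv2.resize(p["img"][y0:y1,x0:x1,::-1],None,fx=k,fy=k,interpolation=cv2.INTER_NEAREST if nm=="top" else 2)
    an=np.radians(ang);dn=np.array([0,0,-1])*np.cos(an)+Yh*np.sin(an);tg=np.cross(X,dn)
    T=np.linspace(0,2*np.pi,40)[:,None]
    for col,cc,rad,hx in(((0,0,255),c+.031*dn,.010,.014),((0,255,255),c+.031*dn,.010,.007),((0,255,0),c,.045,.007),((255,0,0),c,.006,.06)):
      for s in(-1,1):
        P=cc+s*hx*X+rad*(np.cos(T)*dn+np.sin(T)*tg)
        cv2.polylines(im,[((proj(p,P)-[x0,y0]+.5)*k).astype(int)],True,col,1)
    out.append(im)
  cv2.imwrite(f"pics/ov_{nm}.png",np.hstack(out))
E
python3 ov.py
```

```text
(no output)
```

View pics/ov_top.png

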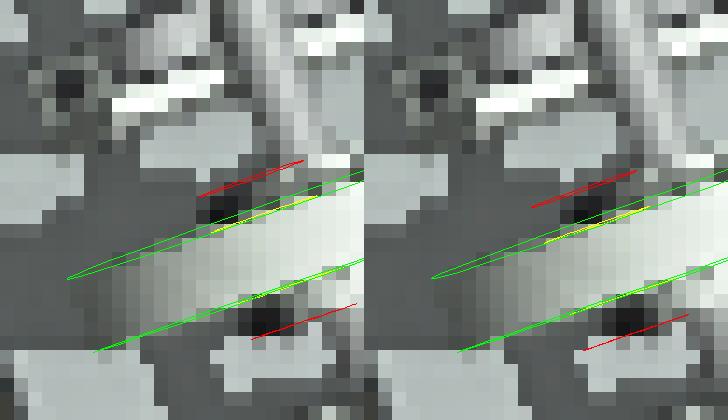

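View pics/ov_scene.png

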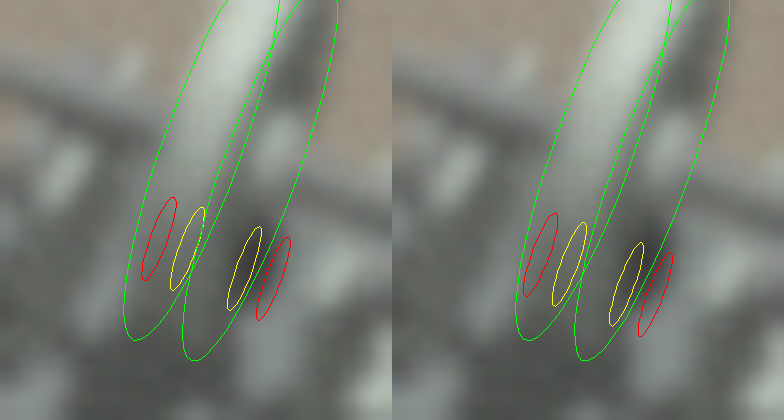

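In both views the dark weight fits the "0 degrees" overlay (left) and not the 12-degree one. I'll check the twin and the stillness once more, then hand in.

```bash
python3 - <<'E' | tail -4
import pickle
from plant import r
from h import *
from fw import fw
d0=pickle.load(open("s0.pkl","rb"))["top"];_,t8=pickle.load(open("s8.pkl","rb"))
t=r.snapshot("top")
print("twin before",fw(d0,(.485,.228,.057),.26));print("twin now",fw(t,(.485,.228,.057),.26))
print("stand img diff",np.abs(t["img"][165:220,310:370].astype(int)-t8["img"][165:220,310:370]).mean())
print(r.get_state()["clock"],r.finish_job())
E
```

```text
twin now (904, array([0.4804, 0.2268, 0.0578]), np.float64(14.89), np.float64(0.008))
stand img diff 0.3711111111111111
the job is handed in; nothing more can be done
20.7 None
```

```bash
python3 - <<'E' | tail -2
import pickle
from h import *
from fw import fw
d0=pickle.load(open("s0.pkl","rb"))["top"];_,t8=pickle.load(open("s8.pkl","rb"))
for p in(d0,t8):print(fw(p,(.485,.228,.057),.26), np.abs(d0["img"][195:240,155:198].astype(int)-p["img"][195:240,155:198]).mean())
E
```

```text
(890, array([0.4798, 0.2269, 0.0576]), np.float64(14.76), np.float64(0.008)) 0.0
(903, array([0.4801, 0.2269, 0.0574]), np.float64(14.87), np.float64(0.008)) 4.5233419465977605
```

I lifted the single-weight wheel out of the rack (the slot nearer the stand), laid it on the rollers at light contact, let go, and moved the arm clear. I handed the job in at 20.7 s, and no verdict was reported.

**Position:** the last fits from both cameras put the wheel centre within about 1 mm of the measured seat along and across. Its height came out at 71 to 73 mm against 70, and the shaft at about 20° against the stand's 20°. These fits were noisier than the ones at the start, because rollers and shadows crowd the points.

**Weight and rest:** the overlay matches a weight hanging straight down, by eye within about 4°, and clearly not 12° off. The pictures of the stand were essentially unchanged from about 5 s before hand-in.

**Other wheel:** fitting it the same way before and after gives the same place to within 1 mm. That fit is crude in itself (it caught rack points), but it was equally crude both times. The picture there did change a little in brightness, which I put down to the arm's shadow but did not check.

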